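# Hold the straightener's top flap at its balance point

### The job

I need both hands inside the wire straightener on the bench: first swing its door wide open by the door's bar handle, to about a right angle, while the top flap is still down. Then take the bar handle on the top flap, swing the flap up to its balance point, about upright, where it would fall neither way, without letting it drop or flinging it over, and finish while still gripping the handle and holding the flap still there. Leave the door open and do not disturb the other things on the bench.

Things in the scene. Friction and masses are not known exactly. Their poses are not given: they have to be found in the camera images.
- housing: wire straightener housing, fixed grey steel box 220 (own x, depth) x 240 (own y, width) x 160 mm high; origin at the centre of its underside, on the bench. Its own -x side is the front, with the door, and faces about +y of the world; its own +y end is the one farther from the robot. Top: a fixed strip 82 mm deep along the front, the flap behind it
- front_door (a joint): door angle in rad: 0 shut, grows as the free edge swings out from the front, at most 1.9; starts shut or ajar (up to 0.3). Upright panel 236 mm wide, 145 mm high (12 to 157 mm above the bench), 10 mm thick, 0.7 kg, on a vertical hinge at the front corner nearer the robot; stays where it is left (hinge friction 0.15 Nm)
- door_hinge (a point): point on the door's vertical hinge axis (in the door's outer face), 108 mm above the bench
- door_grip (a point): on the axis of the door's handle, 123 mm above the bench, a place to pinch from above. Upright round steel bar, 12 mm thick, from 62 to 154 mm above the bench, axis 38 mm off the door's outer face and 200 mm along the door from the hinge, on two 8 mm stems to the face (72 and 120 mm above the bench). The bar may turn between the pads, so the gripper's heading can stay while the door swings
- top_flap (a joint): flap angle in rad: 0 shut, flat on the top (as it starts), grows as it lifts, 1.57 plate upright, 2.6 fallen over the back. Free hinge (friction 0.012 Nm): falls shut or over the back unless held. Balance point 1.53, as the handle's weight puts it a little short of upright. Plate 125 mm from hinge to free edge, 220 mm along the hinge, 6 mm thick, 0.5 to 0.8 kg with its handle
- flap_hinge (a point): middle of the flap's hinge axis, which is level, runs along the housing's own y at the rear of its top, 105 mm behind the housing's centre, 163 mm above the bench
- flap_grip (a point): middle of the flap's handle: a round steel bar 12 mm thick, 110 mm long, parallel to the hinge, on two posts 92 mm apart on the flap's top face near its free edge. Its axis is 110 mm from the hinge along the plate and 45 mm off the plate's mid-plane. Flap shut: 208 mm above the bench; upright: 273 mm, and 45 mm behind the hinge (housing's own +x). The bar may turn between the pads
- wrench: bystander: steel wrench 180 mm long lying on the bench; leave it alone
- jar: bystander: grey jar 64 mm wide, 85 mm high; leave it alone
- wire_frame: bystander: small welded steel wire frame 108 by 158 mm, 16 mm high, lying flat; leave it alone

How it is judged:
By the outcome, as a careful person would: the job done as asked, in the order asked, and still so for the second after the job is handed in, while the arm keeps its last pose, push and grip.
It also fails if it takes over 54 s, if anything falls off the work surface, if the arm or the gripper's body presses on something with over 40 N, if the wrist force passes 120 N, or if a joint passes its speed limit or range.

### The arm

A 6-joint arm with a two-finger parallel gripper is mounted at the origin on the work surface. World frame = base frame: x ahead of the robot, y to its left, z up, the work surface at z = 0. Lengths are in mm, angles in rad, forces in N, time in s.
With the tool pointing down it reaches from about 350 to 975 mm from the base axis. Payload 4.9 kg.
Tool frame: the origin (TCP) lies at the very end of the fingers, on their centre line; the grasp point (between the pads) lies manip.grasp_offset behind it (manip.grasp_offset is the distance from the TCP to the grasp point, in mm); z points along the fingers, y is the direction in which the jaws open and shut (so a half turn about z gives the same grasp; the last joint's range is limited). The gripper opens to 85 mm and grips with 20 to 120 N. Pads are 22 mm wide; open, the fingers measure 114 mm over their backs; the gripper's body (76 mm by 85 mm) begins 54 mm behind the grasp point. The pads swing forward as they close: fully open they stand 13 mm farther back than shut.
Start: joints at [-1.297, 0.053, 1.613, -0, 1.476, -0.119], TCP at [239.229, -577.383, 231.304] pointing down, gripper open.
Joint ranges: [-3.01, 3.01], [-1.01, 2.22], [0.06, 2.58], [-1.02, 4.17], [0.09, 2.62], [-3.14, 3.14]. Speed limits (rad/s): [2.57, 2.57, 3.14, 3.14, 3.14, 3.14].

### API

Orientations are given as [roll, pitch, yaw] about the fixed x, y, z axes, in that order (R = Rz(yaw) Ry(pitch) Rx(roll)).
In Python, from plant import monitor, cams, ticket, finder, manip gives the robot as it stands. The module is installed in compiled form; this text tells all that it offers.
- The arm moves only by the tool play_rows, never from a script. Its argument "targets" is a list that holds one entry, the list of rows, each a list of 5 numbers: the opening, from 0 (shut) to 1 (fully open), then the shift along the tool's x, y, z in m, then the turn about the tool's z in rad. A call has 1 to 5 rows; each row is the pose to reach, as a shift and turn from the pose measured when the call began, along the tool's axes at that moment; what a row does not reach only later rows make up. A row lasts 1/10 s, in which the tool goes at most 50 mm and 8.59 degrees, less where a joint would pass 70% of its speed; a pose out of reach is approached as far as the arm can. A call with a gripper value outside its range is refused whole. The fingers move at their own pace and stop on an object; the grip force is fixed at half the most. Time passes only in rows, so rows that repeat a pose let the fingers close. It gives the time, the measured TCP pose, the force and the opening at its end, in the units of the state.
- monitor.read_state(): the state, without advancing time (a new reading comes with each control period).
- cams.grab_frame(name): name is "scene" or "top" or "wrist"; returns a dict with "image" (384x512x3 uint8, blue, green, red), "depth" (384x512 float32, mm along the optical axis (not along the pixel's ray), 0 where there is no reading), "vertical_fov" (degrees; the focal length in pixels is half the picture's height over the tangent of half this angle, whatever the lens; pixels are square), "cx", "cy" (the principal point, pixels), "origin" and "attitude" of the camera in the world. Camera axes: x right, y down, z forward; pixel columns grow to the right and rows downward; lengths in mm; the calibration is good to about 2 mm. A picture is of the moment at which its call begins.
- ticket.job_done(): hands the job in, once; it reports no verdict.
Trained networks look in a picture, given as the dict that the camera call returned (one of the last four; its "shot" number tells which), for a name from the list of things; names that differ only in an ending like _2 or _b are one class to them, and where a whole thing is asked for, a point or a joint stands for the part that bears it (a point fixed in the world has none). Each returns a list of dicts, best first, with "score" (0 to 1); they miss things now and then, are a little off and sometimes report something else, mostly with a low value. They report only what shows in the picture. A call takes as long as a camera call.
- finder.search_frame(picture, target): "centre" ([row, column] as shares, 0 to 1, of the picture: columns of its width, rows of its height, amid what is visible of it).
The state is a dict: "time": time; "q": joint angles; "joint_velocities": joint speeds; "effort": joint torques, N m; "position": TCP position; "tcp_rot": TCP orientation; "wrist_force": force on the tool from outside, world axes, zero at the start; "torque": the same for the moment, N m; "opening": finger opening in mm.
Only numpy, scipy, OpenCV 4.12 (cv2) and the standard library are available. Lean on these libraries where they do the work, as an engineer would, in place of code of your own. Each camera call takes 0.05 s, during which the arm holds its last target.

## Working session

There is one attempt and no reset: what is moved stays moved. The work goes in short steps, Python scripts to look and compute and a tool call to move; the robot and the scene stay as the last step left them, time stands still between calls to the robot, and variables do not carry over. Pictures are saved under pics/ and viewed, and the job is handed in when it is done.

Besides the shell and the picture viewer there is one more tool, called after "Request:" as a command line: name --argument value ..., lists and objects as JSON in quotes. play_rows: Moves the arm, as the interface text tells. Its arguments: {"type":"object","properties":{"targets":{"type":"array","items":{"type":"array","items":{"type":"array","items":{"type":"number"}}}}},"required":["targets"]}

```bash
mkdir -p pics; ls; python3 - <<'E'
from plant import monitor, cams, ticket, finder, manip
import cv2, numpy as np
s=monitor.read_state(); print(s); print(manip.grasp_offset)
for n in ("scene","top"):
    f=cams.grab_frame(n); cv2.imwrite(f"pics/a_{n}.png",f["image"])
    print(n,{k:v for k,v in f.items() if k not in("image","depth")})
    np.savez(f"a_{n}.npz",**{k:v for k,v in f.items()})
    for t in ["housing","front_door","door_hinge","door_grip","flap_hinge","flap_grip","wrench","jar","wire_frame"]:
        r=finder.search_frame(f,t)
        print(t,[(np.round(d["centre"],4).tolist(),round(d["score"],2)) for d in r[:2]])
E
```

```text
pics
{'time': 0.0, 'q': array([-1.29700079e+00,  5.33697485e-02,  1.61431223e+00, -6.35943793e-05,
        1.47602368e+00, -1.19011422e-01]), 'joint_velocities': array([ 1.30158787e-05, -6.78268669e-04, -5.96518127e-04,  1.72435176e-03,
        4.36340006e-04, -6.86706424e-04]), 'effort': array([-2.49384408e-03, -3.93686485e+01, -3.70178998e+01, -2.30088754e-04,
        7.09865824e-03,  1.56256554e-07]), 'position': array([ 239.04256752, -576.78806242,  230.04415472]), 'tcp_rot': array([-3.13948708e+00, -1.88029687e-04,  3.92812844e-01]), 'wrist_force': array([ 0.20601757, -0.86613814, -0.1166507 ]), 'torque': array([-0.03681372,  0.02088917, -0.01791554]), 'opening': 85.65866139451612}
18.700000000000003
scene {'vertical_fov': 54.43440756626879, 'cx': 248.98429624981276, 'cy': 190.20919555211236, 'origin': array([ 888.58443676, -532.73002763, 1155.20427218]), 'attitude': array([-2.58112208e+00, -1.62800809e-03,  6.09085932e-01]), 'shot': 1}
housing [([0.5292, 0.4793], 0.75)]
front_door [([0.4693, 0.5586], 0.89), ([0.7609, 0.2926], 0.3)]
door_hinge [([0.4638, 0.5404], 0.96), ([0.3703, 0.6289], 0.31)]
door_grip [([0.4628, 0.5506], 0.61)]
flap_hinge [([0.5326, 0.4553], 0.76)]
flap_grip [([0.5323, 0.4605], 0.97)]
wrench [([0.7596, 0.2967], 0.57)]
jar [([0.8773, 0.36], 0.62), ([0.5401, 0.4658], 0.23)]
wire_frame [([0.3589, 0.6615], 0.72)]
top {'vertical_fov': 55.569459877810544, 'cx': 256.93259834686467, 'cy': 193.59281444124565, 'origin': array([ 450.58197898,  -19.09584102, 1336.77422433]), 'attitude': array([-3.07312597,  0.0232429 , -1.57629424]), 'shot': 2}
housing [([0.5003, 0.5305], 0.92)]
front_door [([0.4958, 0.451], 0.6)]
door_hinge [([0.4833, 0.4451], 0.79)]
door_grip [([0.4919, 0.45], 0.93)]
flap_hinge [([0.518, 0.5605], 0.92)]
flap_grip [([0.5096, 0.5564], 0.64)]
wrench [([0.563, 0.733], 0.72), ([0.5135, 0.5609], 0.44)]
jar [([0.432, 0.7586], 0.71)]
wire_frame [([0.424, 0.2678], 0.58)]
```

View pics/a_scene.png

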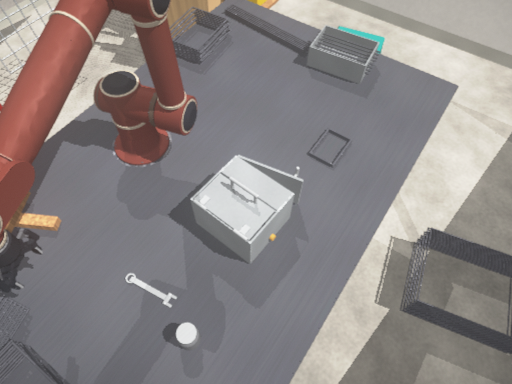

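View pics/a_top.png

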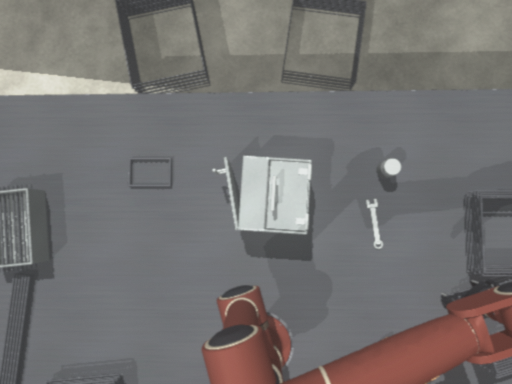

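The scene shows the door ajar: it runs from about (238,228) to (227,160) px in the top view, with its handle at about (222,170). The flap bar is at about (276,195), the jar at (391,167), the wrench at (375,222) and the wire frame at (151,173). Next I'll measure from depth.

```bash
cat > h.py <<'E'
import numpy as np, cv2
from scipy.spatial.transform import Rotation as R
def cloud(f):
    h,w=f["depth"].shape; fl=h/2/np.tan(np.radians(float(f["vertical_fov"]))/2)
    u,v=np.meshgrid(np.arange(w),np.arange(h)); d=f["depth"]
    P=np.stack([(u-f["cx"])/fl*d,(v-f["cy"])/fl*d,d],-1)
    W=P@R.from_euler("xyz",f["attitude"]).as_matrix().T+f["origin"]
    W[d<=0]=np.nan
    return W
E
python3 - <<'E'
from h import *
for n in("top","scene"):
    f=np.load(f"a_{n}.npz"); W=cloud(f)
    x,y,z=W[...,0],W[...,1],W[...,2]
    m=(x>300)&(x<700)&(y>-250)&(y<250)
    print(n,"bench z",np.nanmedian(z[m&(z<40)]))
    t=m&(z>153)&(z<178)&(y<130)
    for name,mm in(("top",t),("bar",m&(z>192)&(z<230))):
        p=W[mm]; print(name,len(p),p.mean(0).round(1), cv2.minAreaRect(p[:,:2].astype(np.float32)))
    p=W[m&(z>100)&(z<175)]; 
    im=np.zeros((400,400),np.uint8)
    for q in p: im[int(200-(q[0]-500)),int(200-q[1])]=255 if q[2]>150 else 120
    for q in W[m&(z>185)]: im[min(399,int(200-(q[0]-500))),int(200-q[1])]=200
    cv2.imwrite(f"pics/m_{n}.png",cv2.resize(im,None,fx=1.5,fy=1.5,interpolation=0))
E
```

```text
top bench z 0.020997669102939653
top 4891 [528.9 -42.3 163. ] ((531.9201049804688, -16.6619873046875), (287.4173278808594, 240.56292724609375), 85.83844757080078)
bar 134 [528.9 -42.1 212.1] ((529.32421875, -42.17316436767578), (11.767128944396973, 105.74308776855469), 85.56378936767578)
scene bench z -0.5655445963116108
top 4687 [531.4 -52.6 162.5] ((527.8815307617188, -21.08526611328125), (285.5404968261719, 242.5263214111328), 86.0474624633789)
bar 147 [530.  -47.6 210.4] ((526.8892822265625, -45.69225311279297), (13.254280090332031, 111.45219421386719), 85.3597412109375)
```

View pics/m_top.png

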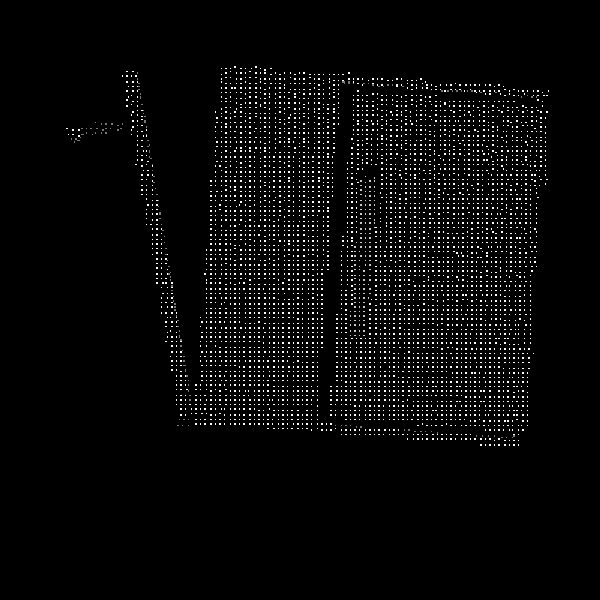

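```bash
python3 - <<'E'
from h import *
for n in("top","scene"):
    f=np.load(f"a_{n}.npz"); W=cloud(f)
    x,y,z=W[...,0],W[...,1],W[...,2]
    m=(x>300)&(x<700)&(y>-250)&(y<250)
    # housing only y range: fit strip+flap region excluding door
    p=W[m&(z>155)&(z<175)]
    # edges: for x bins, min y and gap
    for xx in range(420,660,20):
        q=p[abs(p[:,0]-xx)<4]; 
        if len(q)==0: continue
        ys=np.sort(q[:,1]); g=np.where(np.diff(ys)>6)[0]
        print(n,xx,ys[0].round(1),ys[-1].round(1),[(ys[i].round(0),ys[i+1].round(0)) for i in g])
    for yy in (-140,-120,-80,-40,0,30):
        q=p[abs(p[:,1]-yy)<3]; print(n,"y",yy,q[:,0].min().round(1),q[:,0].max().round(1))
    b=W[m&(z>192)&(z<230)]; print("bar z",np.percentile(b[:,2],[5,50,95]).round(1))
    d=W[m&(y>60)&(z>20)]
    print("door far stuff y>60", len(d)); 
    d=W[m&(y>50)&(z>140)&(z<170)]; 
    for xx in range(420,680,10):
        q=d[abs(d[:,0]-xx)<5]
        if len(q): print(xx,q[:,1].min().round(1),q[:,1].max().round(1),np.median(q[:,2]).round(1),len(q))
E
```

```text
top 420 -151.8 69.4 []
top 440 -151.9 82.7 [(np.float64(-21.0), np.float64(-11.0)), (np.float64(69.0), np.float64(76.0))]
top 460 -152.1 85.8 [(np.float64(-24.0), np.float64(-11.0)), (np.float64(66.0), np.float64(79.0))]
top 480 -153.7 89.1 [(np.float64(-47.0), np.float64(-31.0)), (np.float64(-24.0), np.float64(-15.0)), (np.float64(66.0), np.float64(82.0))]
top 500 -153.5 92.1 [(np.float64(-47.0), np.float64(-34.0)), (np.float64(-28.0), np.float64(-15.0)), (np.float64(63.0), np.float64(85.0))]
top 520 -157.1 95.5 [(np.float64(-50.0), np.float64(-34.0)), (np.float64(-28.0), np.float64(-18.0)), (np.float64(63.0), np.float64(89.0))]
top 540 -157.4 98.8 [(np.float64(-51.0), np.float64(-34.0)), (np.float64(-28.0), np.float64(-18.0)), (np.float64(60.0), np.float64(92.0))]
top 560 -157.3 102.1 [(np.float64(-54.0), np.float64(-38.0)), (np.float64(-31.0), np.float64(-19.0)), (np.float64(7.0), np.float64(14.0)), (np.float64(59.0), np.float64(95.0))]
top 580 -164.3 105.4 [(np.float64(-54.0), np.float64(-38.0)), (np.float64(-32.0), np.float64(-22.0)), (np.float64(60.0), np.float64(99.0))]
top 60
[... 2390 characters left out ...]
e y -80 403.8 644.1
scene y -40 407.7 647.4
scene y 0 410.8 650.5
scene y 30 411.5 651.0
bar z [198.9 211.6 215.1]
door far stuff y>60 805
420 51.5 77.5 158.8 17
430 51.6 78.4 158.7 20
440 50.1 79.7 157.5 23
450 51.6 80.9 157.6 20
460 50.2 84.3 156.9 24
470 50.3 84.9 156.3 30
480 50.5 85.3 156.1 23
490 50.6 89.7 157.1 21
500 50.5 90.1 156.6 22
510 50.1 90.3 156.6 23
520 50.1 93.1 156.1 26
530 53.0 94.7 155.0 19
540 52.2 96.4 155.4 23
550 50.9 99.7 155.8 22
560 51.6 100.4 155.7 19
570 50.2 100.0 156.1 22
580 51.3 104.6 154.9 21
590 50.7 106.1 155.7 16
600 50.4 144.9 155.3 24
610 51.3 149.1 152.7 32
620 50.7 108.9 153.5 17
630 50.3 113.2 155.1 16
640 50.8 114.0 155.2 19
650 50.8 114.2 151.4 15
```

```bash
cat >> h.py <<'E'
C=np.array([528.5,-49.5]); YH=-1.648
ex=np.array([np.cos(YH),np.sin(YH)]); ey=np.array([-ex[1],ex[0]])
H=np.array([420.,78.])
def grip(a):
    t=YH+np.pi/2+a; d=np.array([np.cos(t),np.sin(t)]); n=np.array([-d[1],d[0]])
    return H+200*d+38*n, t+np.pi/2
def flap(p):
    return C+ex*(105-110*np.cos(p)+45*np.sin(p)), 163+110*np.sin(p)+45*np.cos(p)
def move(s,tgt,yaw=None):
    Rm=R.from_euler("xyz",s["tcp_rot"]); sh=Rm.inv().apply(np.array(tgt)-s["position"])/1000
    x=Rm.as_matrix()[:,0]; cur=np.arctan2(x[1],x[0])
    dt=0 if yaw is None else -((yaw-cur+np.pi)%(2*np.pi)-np.pi)
    return np.round(np.r_[sh,dt],4)
E
python3 - <<'E'
from h import *
from plant import monitor
f=np.load("a_top.npz"); W=cloud(f); g=f["image"].astype(int).sum(-1)
# wire frame outline
sub=g[140:205,115:190]; 
m=np.zeros(g.shape,bool); m[145:200,120:182]=(g[145:200,120:182]<110)
z=W[...,2]; print(m.sum(), np.percentile(z[145:200,120:182],[1,50,90,99]).round(1))
q=W[145:200,120:182].reshape(-1,3); q=q[q[:,2]>6]
print(len(q),q.min(0).round(0),q.max(0).round(0)); print("min dist hinge",np.sort(np.hypot(*(q[:,:2]-H).T))[:5].round(0))
for a in(0.24,1.57): print(a,grip(a))
for p in (0,1.53): print(p,flap(p))
s=monitor.read_state()
print(move(s,[239,-577,350]), move(s,[611,148,350],grip(.24)[1]), move(s,[611,148,200],grip(.24)[1]))
E
```

```text
0 [nan nan nan nan]
417 [524. 291.   6.] [721. 520.  23.]
min dist hinge [257. 268. 278. 278. 282.]
0.24 (array([611.19661245, 147.91319895]), 1.7335926535897932)
1.57 (array([397.69972382, 280.35290381]), 3.0635926535897933)
0 (array([528.88563501, -44.51489362]), np.float64(208.0))
1.53 (array([ 517.27985637, -194.54287289]), np.float64(274.743799485734))
[-1.000e-04 -4.000e-04 -1.187e-01  0.000e+00] [ 0.6211 -0.5278 -0.1187 -1.3408] [ 0.6211 -0.5278  0.0313 -1.3408]
```

Request:
play_rows --targets '[[[1,0,0,-0.05,0],[1,0,0,-0.1,0],[1,0.03,-0.03,-0.12,-0.1],[1,0.07,-0.06,-0.12,-0.2],[1,0.11,-0.09,-0.12,-0.3]]]'

```text
time: 1.5
position: [306.9, -451.4, 353.0]
tcp_rot: [3.139, 0.0, 0.695]
wrist_force: [1.0, 0.8, -0.5]
opening: 85.7
```

```bash
python3 - <<'E'
from h import *
from plant import monitor
s=monitor.read_state(); print(s["position"].round(1),s["tcp_rot"].round(3),s["time"],s["wrist_force"].round(1))
print(move(s,[611,148,350],grip(.24)[1]))
E
```

```text
[ 306.9 -451.4  353. ] [3.139 0.    0.695] 1.5 [ 1.   0.8 -0.5]
[ 0.6175 -0.2655  0.0019 -1.0384]
```

Request:
play_rows --targets '[[[1,0.617,-0.265,0,-1.038],[1,0.617,-0.265,0,-1.038],[1,0.617,-0.265,0,-1.038],[1,0.617,-0.265,0,-1.038],[1,0.617,-0.265,0,-1.038]]]'

```text
time: 2.0
position: [420.1, -227.3, 351.8]
tcp_rot: [3.14, 0.002, 1.449]
wrist_force: [0.5, -0.9, 0.4]
opening: 85.7
```

```bash
cat > st.py <<'E'
from h import *
from plant import monitor
s=monitor.read_state(); print(s["position"].round(1),s["tcp_rot"].round(3),round(s["time"],2),s["wrist_force"].round(1),s["torque"].round(2),round(s["opening"],1))
E
python3 - <<'E'
from st import *
print(move(s,[611,148,350],grip(.24)[1]))
E
```

```text
[ 420.1 -227.3  351.8] [3.140e+00 2.000e-03 1.449e+00] 2.0 [ 0.5 -0.9  0.4] [ 0.01 -0.05  0.03] 85.7
[ 0.3958  0.1438  0.0012 -0.285 ]
```

Request:
play_rows --targets '[[[1,0.396,0.144,0,-0.285],[1,0.396,0.144,0,-0.285],[1,0.396,0.144,0,-0.285],[1,0.396,0.144,0,-0.285],[1,0.396,0.144,0,-0.285]]]'

```text
time: 2.5
position: [533.4, -4.2, 351.7]
tcp_rot: [3.139, 0.003, 1.734]
wrist_force: [-0.4, -0.9, -0.2]
opening: 85.4
```

```bash
python3 - <<'E'
from st import *
print(move(s,[611,148,300],grip(.24)[1]))
E
```

```text
[533.4  -4.2 351.7] [3.139e+00 3.000e-03 1.734e+00] 2.5 [-0.4 -0.9 -0.2] [-0.   -0.02 -0.01] 85.4
[0.1378 0.1012 0.0515 0.0002]
```

Request:
play_rows --targets '[[[1,0.138,0.101,0.03,0],[1,0.138,0.101,0.05,0],[1,0.138,0.101,0.05,0],[1,0.138,0.101,0.05,0],[1,0.138,0.101,0.05,0]]]'

```text
time: 3.0
position: [610.5, 151.2, 298.3]
tcp_rot: [-3.139, 0.002, 1.738]
wrist_force: [-0.9, -0.6, -0.4]
opening: 85.6
```

```bash
python3 - <<'E'
from st import *
from plant import cams,finder
print(move(s,[611,148,108],grip(.24)[1]))
for n in("wrist","scene"):
    f=cams.grab_frame(n); cv2.imwrite(f"pics/b_{n}.png",f["image"]); np.savez(f"b_{n}.npz",**f)
    W=cloud(f)
    for t in ("door_grip",):
        for d in finder.search_frame(f,t)[:2]:
            r,c=np.array(d["centre"])*[384,512]; print(n,t,r,c,d["score"],W[int(r),int(c)].round(1))
E
```

```text
[610.5 151.2 298.3] [-3.139e+00  2.000e-03  1.738e+00] 3.0 [-0.9 -0.6 -0.4] [ 0.   -0.01 -0.02] 85.6
[-0.0028  0.0004  0.1903  0.0045]
wrist door_grip 202.9056 184.9856 0.61 [541.4 100.1 120.3]
scene door_grip 180.5952 282.9824 0.73 [585.8  96.2 121.4]
scene door_grip 157.2096 338.9952 0.27 [673.8 372.9  15.1]
```

View pics/b_wrist.png

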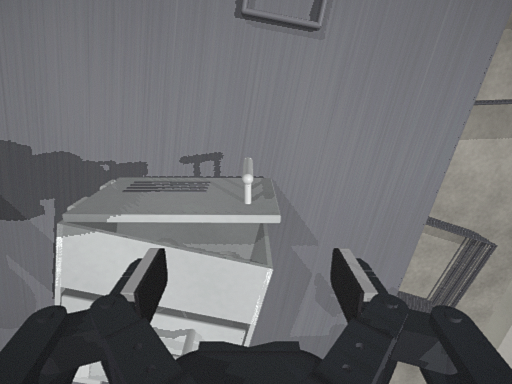

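```bash
python3 - <<'E'
from h import *
f=np.load("b_wrist.npz"); W=cloud(f); x,y,z=W[...,0],W[...,1],W[...,2]
m=(z>140)&(z<165)&(y>125)&(x>560)&(x<680)
p=W[m]; print(len(p),p.mean(0),p.min(0),p.max(0)); print(np.argwhere(m).mean(0))
m=(z>148)&(z<165)&(y>70)&(x>430)&(x<700)
for xx in range(430,680,20):
    q=W[m&(abs(x-xx)<5)]
    if len(q): print(xx,q[:,1].min().round(1),q[:,1].max().round(1))
E
```

```text
123 [609.55754116 151.7917904  151.28812528] [603.99987704 144.09781468 140.27789511] [615.32856948 156.28059259 155.70177226]
[177.3495935  247.11382114]
430 73.6 83.2
450 75.9 86.1
470 79.2 89.5
490 82.2 92.6
510 84.5 96.3
530 88.2 99.6
550 91.8 102.5
570 95.0 105.8
590 98.3 109.4
610 102.2 156.0
630 105.2 115.9
650 108.4 118.0
```

The wrist view shows the bar's top end at px (248,178), about (610,150,155) in the world, which agrees with the other cameras. Descending now.

Request:
play_rows --targets '[[[1,-0.001,0,0.05,0],[1,-0.001,0,0.1,0],[1,-0.001,0,0.14,0],[1,-0.001,0,0.17,0],[1,-0.001,0,0.188,0]]]'

```text
time: 3.7
position: [610.3, 143.9, 112.0]
tcp_rot: [3.141, 0.004, 1.731]
wrist_force: [1.1, 0.2, -0.3]
opening: 85.5
```

Request:
play_rows --targets '[[[0,0,0,0,0],[0,0,0,0,0],[0,0,0,0,0],[0,0,0,0,0],[0,0,0,0,0]]]'

```text
time: 4.2
position: [610.6, 143.7, 113.7]
tcp_rot: [3.14, 0.004, 1.731]
wrist_force: [-21.9, -7.8, 13.4]
opening: 12.3
```

```bash
python3 - <<'E'
from st import *
from plant import cams
f=cams.grab_frame("wrist"); cv2.imwrite("pics/c_wrist.png",f["image"])
f=cams.grab_frame("scene"); cv2.imwrite("pics/c_scene.png",f["image"])
E
```

```text
[610.6 143.7 113.7] [3.14  0.004 1.731] 4.2 [-21.9  -7.8  13.4] [-1.18  3.67  0.14] 12.3
```

View pics/c_wrist.png

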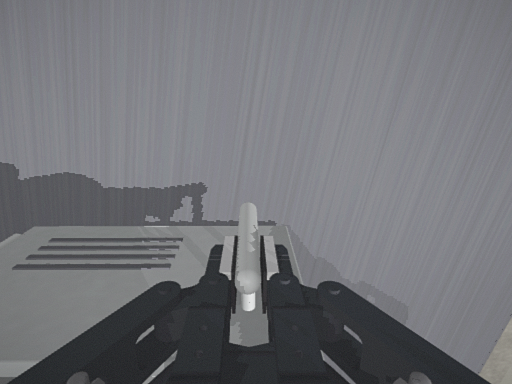

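```bash
cat >> h.py <<'E'
H=np.array([420.,79.5])
def arc(s,das,z=None):
    for da in das:
        c,si=np.cos(da),np.sin(da); p=s["position"]; q=H+np.array([[c,-si],[si,c]])@(p[:2]-H)
        x=R.from_euler("xyz",s["tcp_rot"]).as_matrix()[:,0]; yaw=np.arctan2(x[1],x[0])+da
        print(da,move(s,[q[0],q[1],p[2] if z is None else z],yaw).tolist())
E
python3 - <<'E'
from st import *
arc(s,[.04,.1,.16,.22,.28],112)
E
```

```text
[610.  143.6 113.9] [-3.141  0.005  1.731] 4.3 [-5.2 -3.4  6.6] [-0.27  0.91  0.01] 10.4
0.04 [0.0079, -0.0015, 0.0019, -0.04]
0.1 [0.0196, -0.0043, 0.0018, -0.1]
0.16 [0.0311, -0.0078, 0.0018, -0.16]
0.22 [0.0424, -0.012, 0.0017, -0.22]
0.28 [0.0534, -0.0168, 0.0017, -0.28]
```

Request:
play_rows --targets '[[[0,0.008,-0.0015,0,-0.04],[0,0.0196,-0.0043,0,-0.1],[0,0.031,-0.0078,0,-0.16],[0,0.0424,-0.012,0,-0.22],[0,0.0534,-0.0168,0,-0.28]]]'

```text
time: 4.8
position: [584.5, 194.1, 114.0]
tcp_rot: [-3.139, 0.005, 2.015]
wrist_force: [-1.5, -2.4, 0.8]
opening: 10.2
```

```bash
python3 - <<'E'
from st import *
from plant import cams
arc(s,[.05,.1,.15,.2,.25,.3])
f=cams.grab_frame("top"); cv2.imwrite("pics/d_top.png",f["image"])
f=cams.grab_frame("wrist"); cv2.imwrite("pics/d_wrist.png",f["image"])
E
```

```text
[584.5 194.1 114. ] [-3.139  0.005  2.015] 4.8 [-1.5 -2.4  0.8] [-0.28  0.15 -0.02] 10.2
0.05 [0.0098, -0.0019, -0.0, -0.05]
0.1 [0.0196, -0.0043, -0.0001, -0.1]
0.15 [0.0292, -0.0071, -0.0001, -0.15]
0.2 [0.0386, -0.0105, -0.0002, -0.2]
0.25 [0.0479, -0.0143, -0.0002, -0.25]
0.3 [0.057, -0.0185, -0.0002, -0.3]
```

View pics/d_wrist.png

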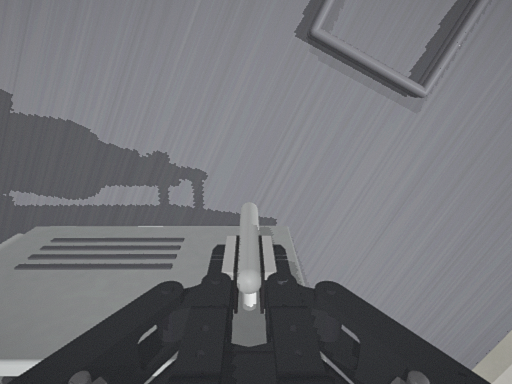

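View pics/d_top.png

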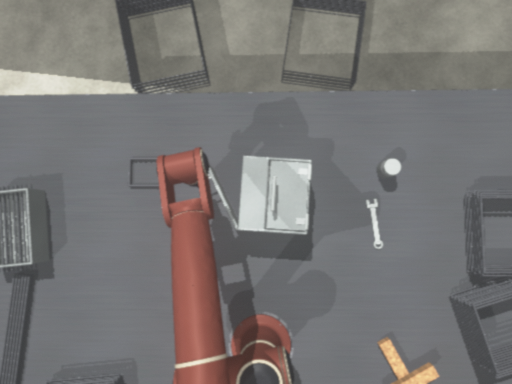

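The bar is still at px (248,275) between the pads, and the door has swung to about 0.52 with low forces. Continuing the arc.

Request:
play_rows --targets '[[[0,0.0118,-0.0024,0,-0.06],[0,0.0235,-0.0054,0,-0.12],[0,0.035,-0.0091,0,-0.18],[0,0.046,-0.0135,0,-0.24],[0,0.057,-0.0185,0,-0.3]]]'

```text
time: 5.4
position: [542.9, 238.2, 113.9]
tcp_rot: [-3.138, 0.004, 2.315]
wrist_force: [-0.0, -3.1, -0.3]
opening: 10.1
```

Request:
play_rows --targets '[[[0,0.0118,-0.0024,0,-0.06],[0,0.0235,-0.0054,0,-0.12],[0,0.035,-0.0091,0,-0.18],[0,0.046,-0.0135,0,-0.24],[0,0.057,-0.0185,0,-0.3]]]'

```text
time: 5.9
position: [490.8, 267.7, 113.9]
tcp_rot: [-3.138, 0.003, 2.616]
wrist_force: [1.1, -1.6, -0.7]
opening: 10.3
```

```bash
python3 - <<'E'
from st import *
print(np.hypot(*(s["position"][:2]-H)), 203)
arc(s,[.06,.12,.18,.24,.3,.36,.42,.45])
E
```

```text
[490.8 267.7 113.9] [-3.138e+00  3.000e-03  2.616e+00] 5.9 [ 1.1 -1.6 -0.7] [-0.07 -0.15 -0.09] 10.3
201.06401490803592 203
0.06 [0.0118, -0.0023, -0.0, -0.06]
0.12 [0.0235, -0.0054, -0.0001, -0.12]
0.18 [0.035, -0.0091, -0.0001, -0.18]
0.24 [0.0462, -0.0135, -0.0001, -0.24]
0.3 [0.0571, -0.0186, -0.0001, -0.3]
0.36 [0.0677, -0.0244, -0.0001, -0.36]
0.42 [0.078, -0.0307, -0.0001, -0.42]
0.45 [0.083, -0.0341, -0.0002, -0.45]
```

Request:
play_rows --targets '[[[0,0.0118,-0.0024,0,-0.06],[0,0.0235,-0.0054,0,-0.12],[0,0.035,-0.0091,0,-0.18],[0,0.046,-0.0135,0,-0.24],[0,0.057,-0.0185,0,-0.3]]]'

```text
time: 6.4
position: [432.3, 280.8, 113.9]
tcp_rot: [-3.139, 0.003, 2.918]
wrist_force: [0.1, 1.3, -0.9]
opening: 10.4
```

Request:
play_rows --targets '[[[0,0.0098,-0.0019,0,-0.05],[0,0.0196,-0.0043,0,-0.1],[0,0.0292,-0.0071,0,-0.15],[0,0.0292,-0.0071,0,-0.15],[0,0.0292,-0.0071,0,-0.15]]]'

```text
time: 6.9
position: [402.3, 280.7, 114.0]
tcp_rot: [-3.139, 0.003, 3.066]
wrist_force: [-1.6, 1.9, -1.0]
opening: 10.1
```

```bash
python3 - <<'E'
from st import *
from plant import cams
f=cams.grab_frame("wrist"); cv2.imwrite("pics/e_wrist.png",f["image"])
f=cams.grab_frame("scene"); cv2.imwrite("pics/e_scene.png",f["image"]); np.savez("e_scene.npz",**f)
W=cloud(f);x,y,z=W[...,0],W[...,1],W[...,2]
m=(z>145)&(z<162)&(y>90)&(x>380)&(x<480)
for yy in range(90,330,15):
    q=W[m&(abs(y-yy)<5)]
    if len(q): print(yy,q[:,0].min().round(1),q[:,0].max().round(1))
E
```

```text
[402.3 280.7 114. ] [-3.139e+00  3.000e-03  3.066e+00] 6.9 [-1.6  1.9 -1. ] [ 0.35  0.18 -0.16] 10.1
90 418.8 429.5
105 422.8 430.6
120 422.2 430.8
135 424.0 433.1
150 425.3 435.8
165 426.0 435.6
180 426.4 437.5
195 430.6 439.6
210 430.6 440.0
225 431.1 441.0
240 387.6 443.9
255 408.1 443.0
270 400.0 445.5
285 406.6 446.2
300 438.5 447.0
```

View pics/e_scene.png

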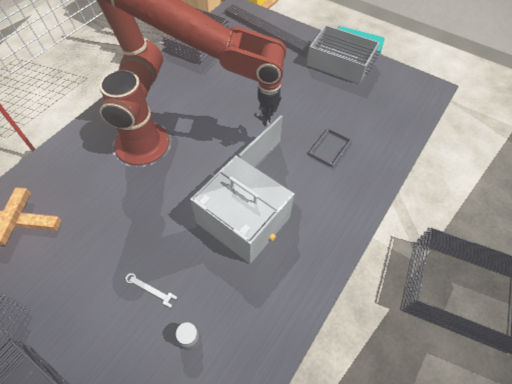

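View pics/e_wrist.png

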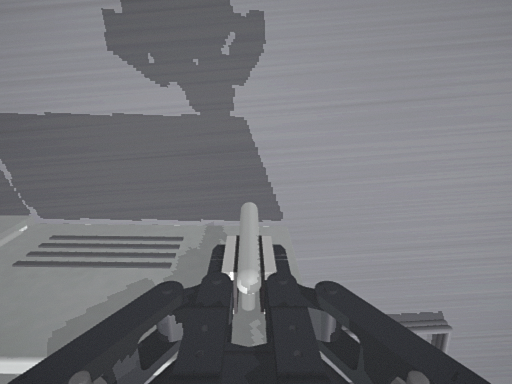

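The door stands at about 89°: its top edge slopes 0.087, against 0.077 for an exact right angle. Releasing and going straight up.

Request:
play_rows --targets '[[[1,0,0,0,0],[1,0,0,0,0],[1,0,0,0,0],[1,0,0,0,0],[1,0,0,0,0]]]'

```text
time: 7.5
position: [402.7, 280.7, 114.1]
tcp_rot: [-3.139, 0.003, 3.066]
wrist_force: [-0.3, 0.1, -0.0]
opening: 81.4
```

Request:
play_rows --targets '[[[1,0,0,-0.02,0],[1,0,0,-0.07,0],[1,0,0,-0.12,0],[1,0,0,-0.17,0],[1,0,0,-0.22,0]]]'

```text
time: 8.0
position: [401.9, 281.0, 336.2]
tcp_rot: [-3.139, 0.003, 3.066]
wrist_force: [-0.1, 0.3, -0.6]
opening: 85.1
```

```bash
python3 - <<'E'
from st import *
print(move(s,[528.9,-44.5,320],YH+np.pi/2+np.pi))
print(move(s,[528.9,-44.5,320],3.065))
E
```

```text
[401.9 281.  336.2] [-3.139e+00  3.000e-03  3.066e+00] 8.0 [-0.1  0.3 -0.6] [ 0.02 -0.06  0.02] 85.1
[-0.1512 -0.315   0.0174  0.0017]
[-0.1512 -0.315   0.0174  0.0011]
```

Request:
play_rows --targets '[[[1,-0.151,-0.315,0,0],[1,-0.151,-0.315,0,0],[1,-0.151,-0.315,0,0],[1,-0.151,-0.315,0,0],[1,-0.151,-0.315,0,0]]]'

```text
time: 8.5
position: [493.0, 46.3, 336.8]
tcp_rot: [-3.139, 0.004, 3.066]
wrist_force: [0.2, 0.5, 0.6]
opening: 85.1
```

Request:
play_rows --targets '[[[1,-0.044,-0.09,0,0],[1,-0.044,-0.09,0,0],[1,-0.044,-0.09,0,0],[1,-0.044,-0.09,0,0],[1,-0.044,-0.09,0,0]]]'

```text
time: 9.0
position: [529.9, -46.2, 337.1]
tcp_rot: [-3.14, 0.004, 3.067]
wrist_force: [0.2, 0.7, 0.3]
opening: 85.3
```

```bash
python3 - <<'E'
from st import *
from plant import cams
print(move(s,[528.9,-44.5,320],3.065))
f=cams.grab_frame("wrist"); cv2.imwrite("pics/f_wrist.png",f["image"]); 
W=cloud(f);x,y,z=W[...,0],W[...,1],W[...,2]
m=(z>200)&(z<225)&(abs(x-529)<90)&(abs(y+45)<40); p=W[m]
print(len(p),p.mean(0),cv2.minAreaRect(p[:,:2].astype(np.float32)),np.percentile(p[:,2],[5,50,95]))
f=cams.grab_frame("top"); cv2.imwrite("pics/f_top.png",f["image"])
W=cloud(f);x,y,z=W[...,0],W[...,1],W[...,2]
m=(z>130)&(z<162)&(y>90)&(x>380)&(x<480)
for yy in range(90,330,30):
    q=W[m&(abs(y-yy)<5)]
    if len(q): print(yy,q[:,0].min().round(1),q[:,0].max().round(1))
E
```

```text
[529.9 -46.2 337.1] [-3.14   0.004  3.067] 9.0 [0.2 0.7 0.3] [-0.    0.05 -0.  ] 85.3
[0.0012 0.0016 0.0171 0.0018]
1327 [523.44320349 -42.88151151 213.72022357] ((527.4641723632812, -43.32007598876953), (11.768468856811523, 110.44247436523438), 86.2090835571289) [210.59998566 214.00193174 215.66925556]
90 424.1 430.5
120 424.1 433.9
150 427.5 437.0
180 430.9 437.4
210 434.3 440.8
240 434.4 444.2
270 437.8 447.6
300 441.2 447.8
```

View pics/f_wrist.png

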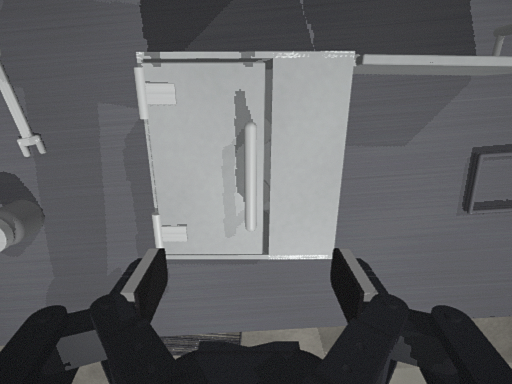

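The wrist view shows the flap bar at px (250,175), about (528,-43.5) in the world with its top at z 214. The door is still open. Descending to grip.

Request:
play_rows --targets '[[[1,0.002,0.002,0.05,0],[1,0.002,0.002,0.09,0],[1,0.002,0.002,0.125,0],[1,0.002,0.002,0.147,0],[1,0.002,0.002,0.147,0]]]'

```text
time: 9.6
position: [525.9, -41.9, 186.1]
tcp_rot: [-3.141, -0.003, 3.07]
wrist_force: [-0.0, 0.7, 0.4]
opening: 85.4
```

Request:
play_rows --targets '[[[0,0,0,0,0],[0,0,0,0,0],[0,0,0,0,0],[0,0,0,0,0],[0,0,0,0,0]]]'

```text
time: 10.1
position: [526.4, -43.9, 187.3]
tcp_rot: [-3.135, -0.001, 3.07]
wrist_force: [-3.1, -25.4, 0.5]
opening: 12.3
```

```bash
python3 - <<'E'
from st import *
from plant import cams
f=cams.grab_frame("wrist"); cv2.imwrite("pics/g_wrist.png",f["image"]); 
E
```

```text
[526.4 -43.9 187.3] [-3.135e+00 -1.000e-03  3.070e+00] 10.1 [ -3.1 -25.4   0.5] [-3.66  0.43  0.  ] 12.3
```

View pics/g_wrist.png

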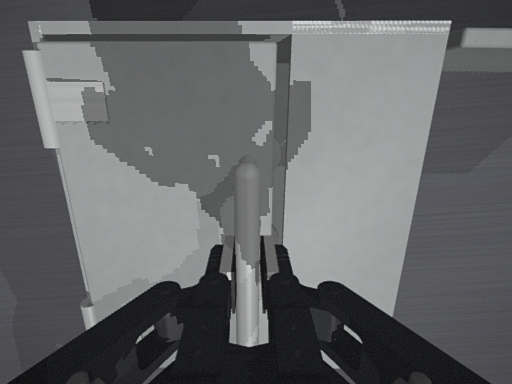

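Request:
play_rows --targets '[[[0,0,0,0,0],[0,0,0,0,0]]]'

```text
time: 10.35
position: [526.3, -44.7, 187.5]
tcp_rot: [-3.134, -0.001, 3.069]
wrist_force: [-0.5, -0.6, -1.2]
opening: 10.0
```

```bash
cat >> h.py <<'E'
def frows(s,B,phis):
    for p in phis:
        d=110*(1-np.cos(p))+45*np.sin(p); z=110*np.sin(p)+45*(np.cos(p)-1)
        print(p,move(s,np.r_[B[:2]+ex*d,B[2]+z]).tolist())
E
python3 - <<'E'
from st import *
frows(s,s["position"],[.03,.08,.14,.2,.26])
E
```

```text
[526.3 -44.7 187.5] [-3.134e+00 -1.000e-03  3.069e+00] 10.35 [-0.5 -0.6 -1.2] [-0.04  0.    0.03] 10.0
0.03 [0.0, -0.0014, -0.0033, 0.0]
0.08 [0.0, -0.004, -0.0086, 0.0]
0.14 [0.0001, -0.0075, -0.0149, 0.0]
0.2 [0.0001, -0.0113, -0.0209, 0.0]
0.26 [0.0001, -0.0155, -0.0267, 0.0]
```

Request:
play_rows --targets '[[[0,0,-0.0014,-0.0033,0],[0,0,-0.004,-0.0086,0],[0,0,-0.0075,-0.0149,0],[0,0,-0.0113,-0.0209,0],[0,0,-0.0155,-0.0267,0]]]'

```text
time: 10.85
position: [525.2, -59.5, 215.0]
tcp_rot: [-3.136, -0.001, 3.07]
wrist_force: [1.4, 5.0, -2.5]
opening: 9.9
```

```bash
echo 'B=np.array([526.3,-44.7,187.5])' >> h.py; python3 - <<'E'
from st import *
frows(s,B,[.26,.32,.38,.44,.5,.56])
E
```

```text
[525.2 -59.5 215. ] [-3.136e+00 -1.000e-03  3.070e+00] 10.85 [ 1.4  5.  -2.5] [ 0.86 -0.32 -0.03] 9.9
0.26 [0.0, -0.0004, 0.0008, 0.0]
0.32 [0.0001, -0.0049, -0.0047, 0.0]
0.38 [0.0001, -0.0098, -0.01, 0.0]
0.44 [0.0001, -0.0149, -0.0149, 0.0]
0.5 [0.0002, -0.0203, -0.0196, 0.0]
0.56 [0.0002, -0.026, -0.0239, 0.0]
```

Request:
play_rows --targets '[[[0,0,-0.0049,-0.0047,0],[0,0,-0.0098,-0.01,0],[0,0,-0.0149,-0.0149,0],[0,0,-0.0203,-0.0196,0],[0,0,-0.026,-0.0239,0]]]'

```text
time: 11.35
position: [523.5, -84.1, 241.1]
tcp_rot: [-3.14, -0.001, 3.071]
wrist_force: [0.1, 7.9, 1.2]
opening: 10.0
```

```bash
python3 - <<'E'
from st import *
frows(s,B,[.56,.62,.68,.74,.8,.86])
from plant import cams
f=cams.grab_frame("scene"); cv2.imwrite("pics/i_scene.png",f["image"][90:290,130:380].repeat(3,0).repeat(3,1))
E
```

```text
[523.5 -84.1 241.1] [-3.140e+00 -1.000e-03  3.071e+00] 11.35 [0.1 7.9 1.2] [ 1.41 -0.07 -0.06] 10.0
0.56 [0.0002, -0.0012, 0.0021, 0.0]
0.62 [0.0003, -0.0071, -0.0019, 0.0]
0.68 [0.0003, -0.0133, -0.0055, 0.0]
0.74 [0.0003, -0.0196, -0.0087, 0.0]
0.8 [0.0004, -0.0262, -0.0116, 0.0]
0.86 [0.0004, -0.0329, -0.014, 0.0]
```

View pics/i_scene.png

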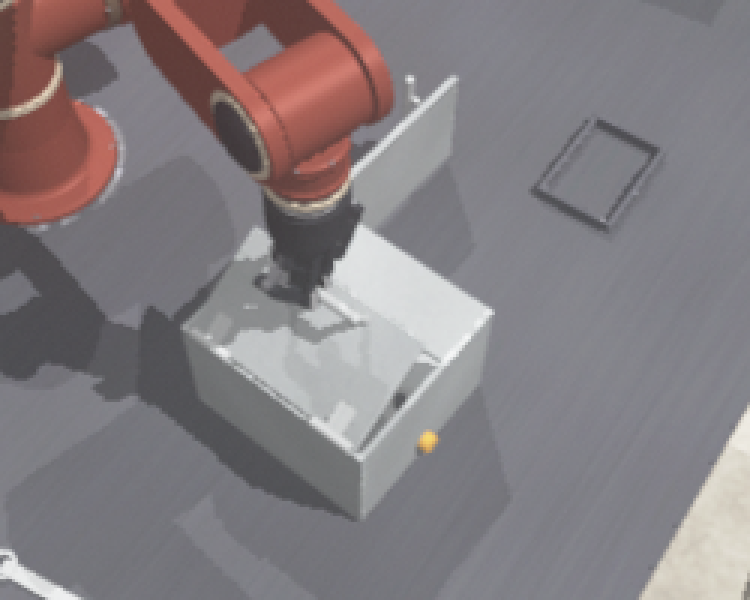

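The flap rises with the gripper. Continuing.

Request:
play_rows --targets '[[[0,0,-0.0071,-0.0019,0],[0,0,-0.0133,-0.0055,0],[0,0,-0.0196,-0.0087,0],[0,0,-0.0262,-0.0116,0],[0,0,-0.0329,-0.014,0]]]'

```text
time: 11.9
position: [521.2, -117.0, 259.8]
tcp_rot: [-3.141, 0.0, 3.071]
wrist_force: [-1.8, 7.9, 4.7]
opening: 10.0
```

```bash
python3 - <<'E'
from st import *
frows(s,B,[.86,.92,.98,1.04,1.1,1.16])
E
```

```text
[ 521.2 -117.   259.8] [-3.141  0.     3.071] 11.9 [-1.8  7.9  4.7] [1.71 0.33 0.03] 10.0
0.86 [0.0005, 0.0001, 0.0046, 0.0]
0.92 [0.0005, -0.0067, 0.0025, 0.0]
0.98 [0.0006, -0.0137, 0.0009, 0.0]
1.04 [0.0006, -0.0207, -0.0003, 0.0]
1.1 [0.0007, -0.0278, -0.0011, 0.0]
1.16 [0.0007, -0.0349, -0.0015, 0.0]
```

Request:
play_rows --targets '[[[0,0.0003,-0.0067,0.0005,0],[0,0.0003,-0.0137,0.0005,0],[0,0.0006,-0.0207,0.0005,0],[0,0.0006,-0.0278,0.0002,0],[0,0.0007,-0.0349,0,0]]]'

```text
time: 12.4
position: [518.7, -152.0, 264.7]
tcp_rot: [-3.14, 0.004, 3.071]
wrist_force: [1.5, 3.1, 9.2]
opening: 9.9
```

```bash
python3 - <<'E'
from st import *
frows(s,B,[1.16,1.21,1.26,1.31,1.36,1.4,1.44,1.48,1.53])
from plant import cams
for n in("wrist","scene","top"):
    f=cams.grab_frame(n); cv2.imwrite(f"pics/j_{n}.png",f["image"]); np.savez(f"j_{n}.npz",**f)
E
```

```text
[ 518.7 -152.   264.7] [-3.14   0.004  3.071] 12.4 [1.5 3.1 9.2] [ 0.66 -0.22 -0.04] 9.9
1.16 [0.0007, 0.0002, 0.0034, 0.0]
1.21 [0.0007, -0.0057, 0.0034, 0.0]
1.26 [0.0008, -0.0117, 0.0037, 0.0]
1.31 [0.0008, -0.0176, 0.0043, 0.0]
1.36 [0.0008, -0.0234, 0.0052, 0.0]
1.4 [0.0009, -0.0281, 0.0062, 0.0]
1.44 [0.0009, -0.0327, 0.0073, 0.0]
1.48 [0.0009, -0.0373, 0.0086, 0.0]
1.53 [0.001, -0.0429, 0.0105, 0.0]
```

View pics/j_wrist.png

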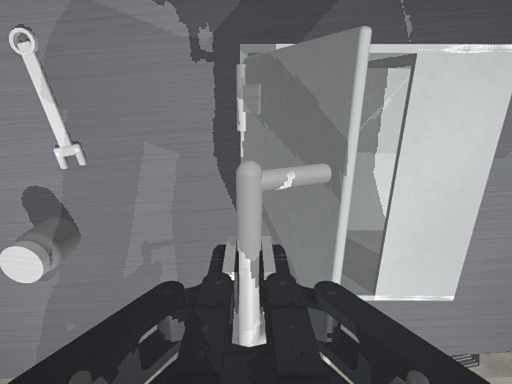

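View pics/j_scene.png

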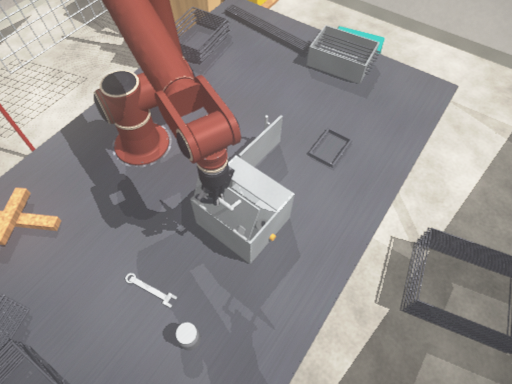

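Both views show the flap well raised: the bar is at wrist px (250,220) in the pads, and the plate is to its right. I'll measure the plate angle from wrist depth.

```bash
cat >> h.py <<'E'
def flapangle(f):
    W=cloud(f); ox=(W[...,:2]-C)@ex; oy=(W[...,:2]-C)@ey; z=W[...,2]
    m=(abs(oy)<108)&(z>175)&(z<300)&(ox>-20)&(ox<135)
    r,c=np.where(m)
    out=[]
    # robust line in ox,z : RANSAC
    P=np.c_[ox[m],z[m]]; rng=np.random.default_rng(0); best=0
    for _ in range(300):
        a,b=P[rng.integers(len(P),size=2)]; d=b-a; L=np.hypot(*d)
        if L<30: continue
        n=np.array([-d[1],d[0]])/L; k=abs((P-a)@n)<2
        if k.sum()>best: best=k.sum(); K=k
    Q=P[K]; c0=Q.mean(0); v=np.linalg.svd(Q-c0,full_matrices=False)[2][0]; v*=np.sign(v[1])
    ang=np.arctan2(v[1],-v[0])
    n=np.array([v[1],-v[0]])  # toward own +x (top face side)
    off=(c0-[105,163])@n
    return best,len(P),ang,off,c0
E
python3 - <<'E'
from h import *
for n in("wrist","scene"):
    f=np.load(f"j_{n}.npz"); print(n,flapangle(f))
    W=cloud(f); ox=(W[...,:2]-C)@ex; oy=(W[...,:2]-C)@ey; z=W[...,2]
    m=(oy>14)&(oy<45)&(z>255)&(z<310)&(ox>85)&(ox<125); 
    if m.sum(): print(m.sum(),ox[m].min(),ox[m].max(),z[m].max())
E
```

```text
wrist (np.int64(20721), 28819, np.float64(1.154943042203577), np.float64(3.245784994335741), array([ 71.72906611, 246.37512418]))
1084 92.08673904287782 107.06778135561527 290.3411066961829
scene (np.int64(1048), 1406, np.float64(1.167692530873722), np.float64(4.010208155545403), array([ 82.44981402, 226.10097103]))
52 85.68307711471496 111.37459507432405 291.55337393021875
```

Request:
play_rows --targets '[[[0,0,-0.0055,0.0002,0],[0,0,-0.0115,0.0005,0],[0,0,-0.0175,0.001,0],[0,0,-0.0234,0.002,0],[0,0,-0.028,0.003,0]]]'

```text
time: 13.05
position: [516.5, -181.8, 262.4]
tcp_rot: [-3.137, 0.004, 3.07]
wrist_force: [-1.7, -1.1, 8.3]
opening: 9.7
```

```bash
python3 - <<'E'
from st import *
B[2]+=3.4
frows(s,B,[1.36,1.4,1.43,1.46,1.49,1.51,1.53])
from plant import cams
for n in("wrist",):
    f=cams.grab_frame(n); cv2.imwrite(f"pics/k_{n}.png",f["image"]); np.savez(f"k_{n}.npz",**f); print(flapangle(f))
E
```

```text
[ 516.5 -181.8  262.4] [-3.137  0.004  3.07 ] 13.05 [-1.7 -1.1  8.3] [ 0.07  0.36 -0.04] 9.7
1.36 [0.0008, 0.0065, -0.0005, 0.0]
1.4 [0.0008, 0.0018, 0.0005, 0.0]
1.43 [0.0009, -0.0017, 0.0013, 0.0]
1.46 [0.0009, -0.0051, 0.0022, 0.0]
1.49 [0.0009, -0.0085, 0.0033, 0.0]
1.51 [0.0009, -0.0108, 0.004, 0.0]
1.53 [0.0009, -0.013, 0.0048, 0.0]
(np.int64(17729), 24938, np.float64(1.4069287965857875), np.float64(2.92086416473082), array([ 93.28989699, 251.72457391]))
```

Request:
play_rows --targets '[[[0,0,-0.004,0.0008,0],[0,0,-0.008,0.002,0],[0,0,-0.0115,0.0033,0],[0,0,-0.0133,0.004,0],[0,0,-0.0133,0.004,0]]]'

```text
time: 13.6
position: [515.4, -196.6, 258.6]
tcp_rot: [-3.135, 0.004, 3.069]
wrist_force: [0.0, 3.0, 1.2]
opening: 10.2
```

Request:
play_rows --targets '[[[0,0,0,0,0],[0,0,0,0,0],[0,0,0,0,0]]]'

```text
time: 13.9
position: [515.4, -196.5, 258.6]
tcp_rot: [-3.134, 0.004, 3.069]
wrist_force: [1.6, 2.9, 0.3]
opening: 9.6
```

```bash
python3 - <<'E'
from st import *
from plant import cams
for n in("wrist","scene"):
    f=cams.grab_frame(n); cv2.imwrite(f"pics/l_{n}.png",f["image"]); np.savez(f"l_{n}.npz",**f); print(flapangle(f))
E
```

```text
[ 515.4 -196.5  258.6] [-3.134  0.004  3.069] 13.9 [1.6 2.9 0.3] [ 0.68 -0.17 -0.03] 9.6
(np.int64(15013), 18022, np.float64(1.536322762006118), np.float64(2.7862923581008423), array([104.64886784, 254.02155207]))
(np.int64(619), 705, np.float64(1.5401994834152017), np.float64(3.937030094148646), array([106.70209257, 236.08214855]))
```

View pics/l_wrist.png

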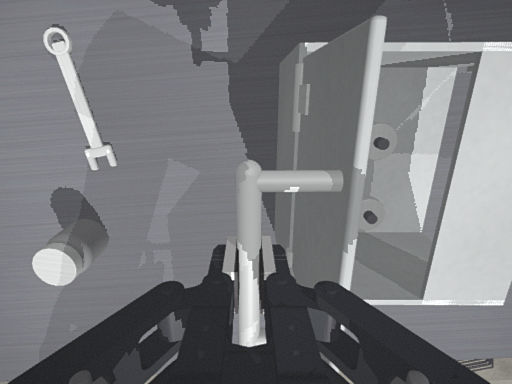

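The flap reads 1.536–1.540, and the bar is held at px (250,230). Last check of the door, the bystanders and stillness before handing in.

```bash
python3 - <<'E'
from st import *
from plant import cams, ticket
print(abs(s["joint_velocities"]).max())
f=cams.grab_frame("top"); a=np.load("a_top.npz")["image"]; cv2.imwrite("pics/n_top.png",f["image"])
W=cloud(f);x,y,z=W[...,0],W[...,1],W[...,2]
m=(z>130)&(z<165)&(y>90)&(x>380)&(x<480)
for yy in(90,150,210,270,300):
    q=W[m&(abs(y-yy)<5)]
    if len(q): print(yy,q[:,0].min().round(1),q[:,0].max().round(1))
for nm,(r0,r1,c0,c1) in dict(frame=(150,195,125,178),wrench=(195,250,364,386),jar=(155,190,378,405)).items():
    (dx,dy),resp=cv2.phaseCorrelate(a[r0:r1,c0:c1].mean(-1),f["image"][r0:r1,c0:c1].mean(-1)); print(nm,dx,dy,resp)
E
```

```text
[ 515.4 -196.5  258.6] [-3.134  0.004  3.069] 14.0 [ 0.3  2.9 -0.1] [ 0.75 -0.2  -0.07] 9.7
0.0014278559382306158
90 424.0 430.5
150 427.5 437.0
210 434.3 440.8
270 437.8 447.6
300 441.3 447.8
frame 0.059107778590345106 0.48823981796159543 0.9531786980387131
wrench 0.21533852815858623 0.5390108031148557 0.6170877172661269
jar 0.44990878935821854 -0.08043569228084735 0.8772971590584088
```

View pics/n_top.png

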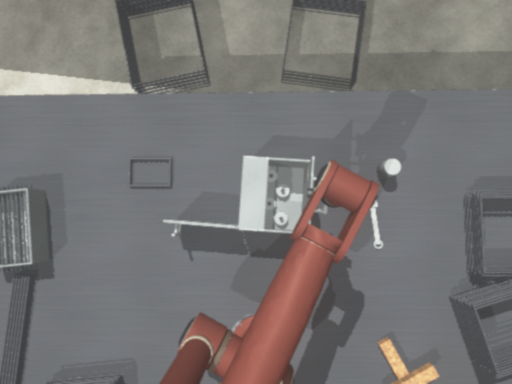

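The door is open and unchanged (top view px (165,222) to (238,228)). The jar (391,167), wrench (376,225) and wire frame (151,173) are where they started, and the arm is still. Handing in.

```bash
python3 -c "
from plant import ticket; print(ticket.job_done())"
```

```text
the job is handed in; nothing more can be done
None
```

The door is open to about a right angle, and the gripper is still holding the flap's handle with the flap at its balance point. I handed the job in at about 14 s.

- **Door:** I swung it from about 0.24 rad to about 1.56 rad by its bar handle while the flap was still shut. The top view before hand-in showed it unmoved since I released it.
- **Flap:** I raised it slowly by its bar. The last depth fits gave 1.536 rad (wrist camera) and 1.540 rad (scene camera), against a balance point of 1.53.
- **Hold at hand-in:** The arm was still, the wrist force was about 3 N and the fingers were closed on the bar.
- **Bystanders:** The jar, wrench and wire frame matched their starting positions to within about half a pixel (about 2 mm). The match for the wrench was weaker than for the other two.

**Small disagreements:**
- The flap bar slid about 3–4 mm along the pads during the swing, so I adjusted the last part of the path for it.
- The finger opening read about 10 mm on the 12 mm bars, although the pictures showed a firm grip.
- The highest wrist force reading was about 27 N, briefly, as the fingers closed on the door bar; it was about 26 N at the flap bar.

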